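Hot-water temperature check at the canteen boiler

ROBOT

A 6-joint arm with a two-finger parallel gripper is mounted at the origin on a cart in front of the work surface, level with it; the furniture and walls round the work are solid. World frame = base frame: x ahead of the robot, y to its left, z up, the work surface at z = 0. Lengths are in mm, angles in rad, forces in N, time in s.
With the tool pointing down it reaches from about 375 to 825 mm from the base axis. Payload 5.5 kg.
Tool frame: the origin (TCP) lies between the finger pads; the fingertips stand 14 mm ahead of it and the grasp point (between the pads) lies 5 mm behind it; z points along the fingers, y is the line along which they close (so a half turn about z gives the same grasp; the last joint's range is limited). The gripper opens to 85 mm and grips with 20 to 120 N. Pads are 22 mm wide; open, the fingers measure 114 mm over their backs; the gripper's body (76 mm by 85 mm) begins 54 mm behind the grasp point. The pads swing forward as they close: fully open they stand 13 mm farther back than shut.
Start: joints at [1.278, 0.314, -0.047, 1.21, 0, 1.571], TCP at [173.177, 574.46, 245.299] pointing down, gripper open.
Joint ranges: [-2.67, 2.67], [-0.69, 1.73], [-1.03, 1.25], [-2.08, 2.16], [-1.42, 1.45], [-3.14, 3.14]. Speed limits (rad/s): [2.39, 2.39, 3.01, 3.14, 3.14, 3.14].

INTERFACE

Orientations are given as [roll, pitch, yaw] about the fixed x, y, z axes, in that order (R = Rz(yaw) Ry(pitch) Rx(roll)).
In Python, from station import ctrl gives the robot as it stands.
- The arm moves only by the tool play_rows, never from a script. Its argument "moves" is a list of rows, each an object of numbers: "x", "y", "z": the shift along the tool's x, y, z in mm; "wx", "wy", "wz": the turn, a rotation vector about the tool's x, y, z in rad; "fingers": the finger opening in mm, from 0 to 85.4. A call has 1 to 12 rows; each row is the pose to reach, as a shift and turn from the pose commanded when the call began, along the tool's axes at that moment; what a row does not reach only later rows make up. A row lasts 1/12 s, in which the tool goes at most 41.7 mm and 7.16 degrees, less where a joint would pass 70% of its speed; a pose out of reach is approached as far as the arm can. A call with a gripper value outside its range is refused whole. The fingers move at their own pace and stop on an object; "newtons" is the grip in N (left out, the last holds). Time passes only in rows, so rows that repeat a pose let the fingers close. It gives the time, the measured TCP pose, the force, the opening and the grip force at its end, in the units of the state.
- ctrl.get_state(): the state, without advancing time (a new reading comes with each control period).
- ctrl.read_camera(name): name is "scene" or "side" or "wrist"; returns (picture, depth): 384x512x3 uint8, red, green, blue; 384x512 float32, mm along the optical axis (not along the pixel's ray), 0 where there is no reading.
- ctrl.camera_model(name): a dict with "camera_matrix" (3x3 intrinsics, pixels), "R" (3x3) and "t" (3): a world point X has camera coordinates R X + t. Camera axes: x right, y down, z forward; pixel columns grow to the right and rows downward; lengths in mm; the calibration is good to about 2 mm. A picture is of the moment at which its call begins: read the wrist's pose just before it. camera_model takes no time and is no camera call; for the wrist camera it gives the pose at the moment of the call.
- ctrl.close_job(): hands the job in; it is judged then, once.
The state is a dict: "t": time; "joint_positions": joint angles; "qd": joint speeds; "joint_efforts": joint torques, N m; "tcp_pos": TCP position; "ee_rot": TCP orientation; "force": force on the tool from outside, world axes, zero at the start; "torque": the same for the moment, N m; "finger_gap": finger opening in mm; "grasp_force": force on a finger pad.
Only numpy, scipy, OpenCV 4.12 (cv2) and the standard library are available. Lean on these libraries where they do the work, as an engineer would, in place of code of your own. Each camera call takes 0.05 s, during which the arm holds its last target. There are 200 camera calls.

TASK

Get the boiler's hot-water temperature check ready for me: first slide the white mug along the table, without lifting it, until the boiler's nozzle points down into the middle of its mouth. Then draw the probe thermometer straight up out of its stand, lean it over to about 45 degrees with its display side up, and finish while still holding it there, steady, with the needle's tip in the middle of the mug a little below the rim and the thermometer touching nothing but your fingers, so that I only have to open the tap. Do not push the bowl, the pump bottle or the notebook about.

Things in the scene. Friction and masses are not known exactly. Their poses are not given: they have to be found in the camera images.
- boiler: counter-top water boiler, fixed, steel box 190 x 190 x 370 mm (it may stand up to 0.1 rad askew), with a tap on the side that faces the robot; origin under the middle of the box, +x away from the robot. The spout runs from the box's front (x = -95 mm) level at 211 mm height to x = -200 mm and turns straight down there
- nozzle (a point): lower end of the boiler's down-turned nozzle (19 mm across), on its axis, 158 mm above the table; 200 mm in front (-x) of the boiler's origin
- mug: the only mug, white, 78 mm across, 100 mm high, 0.22 to 0.41 kg, loose on the table; its glazed foot slides easily (friction 0.3 to 0.4). Origin in the middle of its underside, z up. The handle, a flat strap 11 mm thick (along x), points along its -y, roughly towards the robot: its top bar is level, 80 to 88 mm high, and reaches 71 mm from the axis. Mouth 69 mm across inside, inner floor 6 mm up
- mug_mouth (a point): middle of the mug's mouth, at the rim's height (100 mm above its underside)
- mug_handle (a point): place on the mug's handle to take it by, across its 11 mm: 58 mm from the mug's round axis, 78 mm above its underside
- stand: the thermometer's desk stand, does not move: foot 85 x 75 x 12 mm, upright sheath tube (13 mm bore), on top of it a collar 31 (x) x 41 (y) mm, open above at 128 mm over the table, in which the lowest 23 mm of the handle sit with 1.5 mm play. Origin under the middle of the foot, z up; x, y as the thermometer's at the start
- probe: probe thermometer: white handle 20 (x) x 30 (y) x 105 (z) mm, to be gripped across y; needle 6 mm across, 90 mm long; 0.06 to 0.13 kg. Upright in the stand at first. Origin in the middle of the handle's lower end (105 mm over the table in the stand); +z along the handle away from the needle; the display is on the +x side, which first faces away from the robot
- probe_tip (a point): tip of the thermometer's needle, 90 mm below the probe's origin
- probe_grip (a point): place to grip the thermometer's handle, 80 mm above the probe's origin and 25 mm below the handle's top
- bowl: white bowl, 171 mm across, 50 mm high, loose bystander left of the mug; origin under its middle
- soap: hand soap pump bottle, 49 x 78 x 184 mm, loose bystander right of the boiler; origin under its middle
- notebook: black notebook, 210 x 153 x 16 mm, with a marker pen on it, loose bystander at the left; origin under its middle

How it is judged:
By the outcome, as a careful person would: the job done as asked, in the order asked, and still so for the second after the job is handed in, while the arm keeps its last pose, push and grip.
It also fails if it takes over 67 s, if anything falls off the work surface, if the arm or the gripper's body presses on something with over 40 N, if the wrist force passes 120 N, or if a joint passes its speed limit or range.

## Working session

There is one attempt and no reset: what is moved stays moved. The work goes in short steps, Python scripts to look and compute and a tool call to move; the robot and the scene stay as the last step left them, time stands still between calls to the robot, and variables do not carry over. Pictures are saved under pics/ and viewed, at most 10 in all, crops included, and the job is handed in when it is done.

Besides the shell and the picture viewer there is one more tool, called after "Call:" in YAML: its name, and indented under it one key for each argument. play_rows: Moves the arm, as the interface text tells. Its arguments: {"type":"object","properties":{"moves":{"type":"array","items":{"type":"object","properties":{"x":{"type":"number"},"y":{"type":"number"},"z":{"type":"number"},"wx":{"type":"number"},"wy":{"type":"number"},"wz":{"type":"number"},"fingers":{"type":"number"}}}},"newtons":{"type":"number"}},"required":["moves"]}

```bash
ls; mkdir -p pics
python3 - <<'E'
from station import ctrl
import cv2,numpy as np
s=ctrl.get_state();print({k:np.round(v,3).tolist() for k,v in s.items()})
ims=[]
for n in ["scene","side"]:
    p,d=ctrl.read_camera(n);m=ctrl.camera_model(n)
    np.savez(f"{n}.npz",p=p,d=d,K=m["camera_matrix"],R=m["R"],t=m["t"])
    cv2.imwrite(f"pics/{n}0.png",p[:,:,::-1]); print(n,-np.array(m["R"]).T@m["t"],np.round(m["camera_matrix"],1).tolist())
E
```

```text
pics
{'t': 0.0, 'joint_positions': [1.278, 0.314, -0.048, 1.21, 0.0, 1.571], 'qd': [0.003, 0.0, -0.001, -0.0, -0.0, 0.0], 'joint_efforts': [-0.001, -53.958, 33.976, 0.019, -0.0, 0.0], 'tcp_pos': [173.012, 573.953, 244.46], 'ee_rot': [-3.14, -0.0, 2.849], 'force': [0.403, -0.053, -0.203], 'torque': [0.006, 0.005, 0.012], 'grasp_force': 0.0, 'finger_gap': 85.591}
scene [ 895.70858456 -976.47117298 1644.43511312] [[497.8, 0.0, 254.5], [0.0, 497.8, 190.6], [0.0, 0.0, 1.0]]
side [  597.02075412 -1027.71920372  1111.90932665] [[389.7, 0.0, 260.7], [0.0, 389.7, 192.2], [0.0, 0.0, 1.0]]
```

View pics/scene0.png

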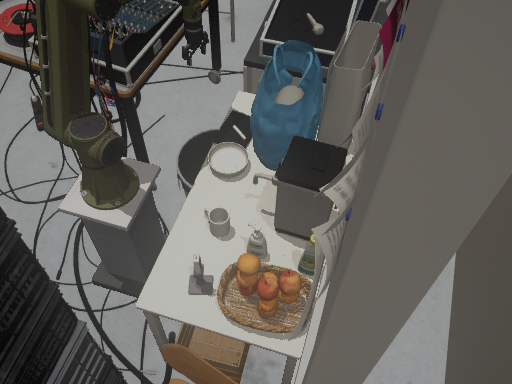

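View pics/side0.png

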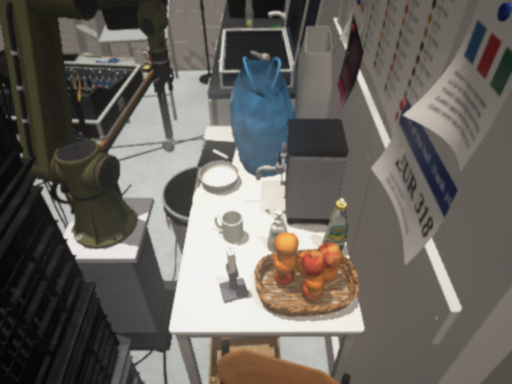

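The scene picture shows the boiler at (310,190), tap (262,180), mug (218,222), bowl (228,158), and stand (200,280). The side picture shows the tap at (265,170), mug (232,228) and stand (233,290). Next I'll take crops and point clouds.

```bash
cat > h.py <<'E'
import numpy as np,cv2
def cloud(d,K,R,t):
    v,u=np.mgrid[:d.shape[0],:d.shape[1]]
    P=np.stack([(u-K[0,2])/K[0,0]*d,(v-K[1,2])/K[1,1]*d,d],-1)
    return (P-t)@R     # R^T (P-t)
def proj(X,K,R,t):
    c=np.atleast_2d(X)@np.array(R).T+t; q=c@np.array(K).T; return q[:,:2]/q[:,2:]
def load(n):
    z=np.load(f"{n}.npz"); K,R,t=[np.array(z[k]) for k in("K","R","t")]
    return z["p"],z["d"],K,R,t
E
python3 - <<'E'
from h import *
for n,(u0,u1,v0,v1) in {"scene":(180,350,130,300),"side":(190,350,115,305)}.items():
    p,d,K,R,t=load(n);W=cloud(d,K,R,t)
    cv2.imwrite(f"pics/{n}c.png",cv2.resize(p[v0:v1,u0:u1,::-1],None,fx=3.5 if n=="scene" else 3.1,fy=3.5 if n=="scene" else 3.1,interpolation=cv2.INTER_CUBIC))
    z=W[...,2]
    tb=(abs(W[...,0]-600)<250)&(abs(z)<25)&(d>0); print(n,"table z",np.median(z[tb]))
    b=(abs(z-370)<12)&(W[...,0]>400)&(W[...,0]<1000)&(abs(W[...,1])<500)&(d>0)
    print("boilertop",b.sum(),W[b].min(0),W[b].max(0),cv2.minAreaRect(W[b][:,:2].astype(np.float32)))
    for nm,(a,bb,c,e) in {"mug":((203,205,232,240) if n=="scene" else (213,208,246,246)),"stand":((185,250,215,298) if n=="scene" else (215,245,250,302)),"tap":((250,170,282,215) if n=="scene" else (253,150,288,180))}.items():
        w=W[bb:e,a:c].reshape(-1,3);w=w[w[:,2]>15] 
        print(nm)
        for lo in range(0,260,20):
            k=w[(w[:,2]>=lo)&(w[:,2]<lo+20)]
            if len(k)>3: print(lo,len(k),np.round(k.min(0)),np.round(k.max(0)),np.round(k.mean(0)))
E
```

```text
scene table z -0.004736163079023515
boilertop 3060 [508.91153669 -22.36948286 358.03312352] [889.2194852  498.81493768 381.99680834] ((698.1886596679688, 238.43753051757812), (520.7518310546875, 380.283935546875), 89.80397033691406)
mug
0 23 [464. -97.  15.] [535. -20.  20.] [497. -63.  18.]
20 104 [435. -97.  20.] [535. -16.  40.] [493. -62.  31.]
40 117 [431. -99.  40.] [534. -20.  60.] [491. -57.  51.]
60 112 [ 429. -101.   60.] [535. -20.  80.] [493. -59.  71.]
80 149 [ 433. -100.   80.] [534. -20. 100.] [490. -57.  90.]
100 26 [460. -99. 100.] [535. -22. 109.] [503. -62. 103.]
stand
0 60 [ 468. -338.   15.] [ 558. -261.   20.] [ 510. -305.   17.]
20 25 [ 502. -317.   20.] [ 539. -260.   39.] [ 516. -302.   29.]
40 20 [ 498. -311.   40.] [ 521. -295.   59.] [ 514. -305.   52.]
60 12 [ 500. -311.   62.] [ 520. -299.   79.] [ 511. -307.   70.]
100 36 [ 500. -323.  102.] [ 529. -278.  120.] [ 515. -308.  111.]
120 51 [ 497. -321.  121.] [ 529. -277.  139.] [ 515. -306.  127.]
140 17 [ 503. -315.  140.] [ 522. -304.  160.] [ 514. -310.  151.]
160 23 [ 504. -314.  161.] [ 522. -292.  
[... 1945 characters left out ...]
  17.]
20 52 [568. 271.  21.] [664. 286.  39.] [622. 279.  29.]
40 20 [569. 265.  41.] [655. 276.  60.] [602. 271.  47.]
60 23 [569. 258.  62.] [706. 290.  80.] [613. 267.  73.]
80 84 [569. 160.  81.] [706. 292.  99.] [624. 260.  91.]
100 89 [570. 153. 100.] [686. 266. 119.] [626. 246. 109.]
120 110 [570. 126. 120.] [703. 282. 140.] [629. 246. 130.]
140 97 [570. 246. 140.] [690. 270. 160.] [623. 255. 150.]
160 86 [570.  75. 160.] [688. 265. 180.] [614. 210. 168.]
180 42 [584.  57. 182.] [694. 159. 200.] [641.  98. 192.]
200 145 [588.  65. 200.] [694. 168. 220.] [648.  88. 212.]
220 71 [606.   0. 220.] [693. 157. 239.] [669.  77. 227.]
240 51 [661.   6. 240.] [693. 137. 259.] [673.  88. 247.]
```

View pics/scenec.png

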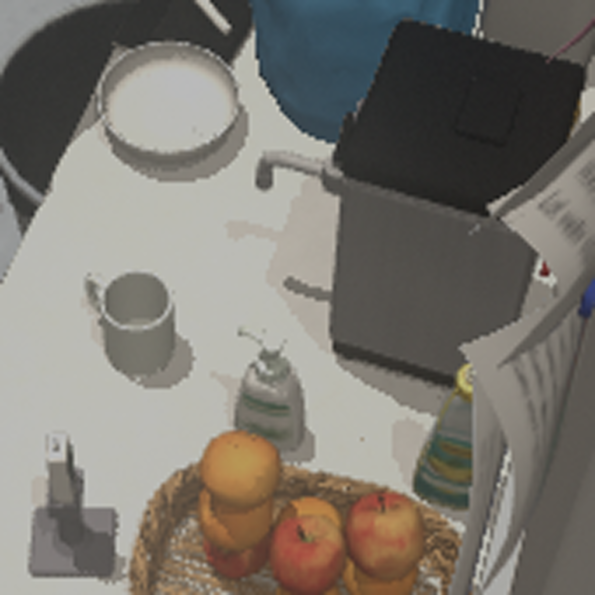

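View pics/sidec.png

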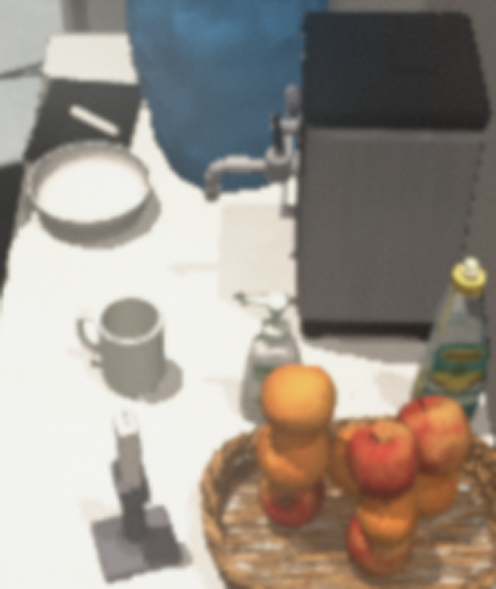

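Run:
```python
from h import *
from station import ctrl
from scipy.optimize import least_squares
from scipy.spatial.transform import Rotation as Ro
A=[];S=[]
for n in["scene","side"]:
    p,d,K,R,t=load(n);W=cloud(d,K,R,t).reshape(-1,3)
    m=W[(W[:,2]>25)&(W[:,2]<98)&(np.hypot(W[:,0]-490,W[:,1]+60)<80)]
    w=m[m[:,0]>462]
    f=least_squares(lambda q:np.minimum(abs(np.hypot(*(w[:,:2]-q).T)-39),abs(np.hypot(*(w[:,:2]-q).T)-34.5)),[495,-60],loss="soft_l1")
    c=f.x; h=m[np.hypot(*(m[:,:2]-c).T)>46]; hm=h.mean(0)-[*c,0]
    print(n,"mug",c,"handle dir deg",np.degrees(np.arctan2(hm[1],hm[0])),len(h))
    s=W[(W[:,2]>14)&(W[:,2]<22)&(np.hypot(W[:,0]-510,W[:,1]+305)<70)&(W[:,1]<-250)]
    print(" foot",cv2.minAreaRect(s[:,:2].astype(np.float32)))
    s=W[(W[:,2]>12)&(W[:,2]<212)&(np.hypot(W[:,0]-510,W[:,1]+305)<35)]
    for a,b in((100,128),(150,200),(203,215)):
        k=s[(s[:,2]>a)&(s[:,2]<b)]; print(" stand",a,len(k),cv2.minAreaRect(k[:,:2].astype(np.float32)))
    b=W[(abs(W[:,2]-370)<6)&(W[:,0]>680)&(W[:,0]<920)&(abs(W[:,1]-70)<140)]
    print(" boiler",len(b),cv2.minAreaRect(b[:,:2].astype(np.float32)),b[:,:2].min(0),b[:,:2].max(0))
    k=W[(W[:,2]>160)&(W[:,2]<200)&(W[:,0]>570)&(W[:,0]<620)&(W[:,1]>50)&(W[:,1]<110)]
    print(" nozzle",len(k),np.median(k,0),k.min(0),k.max(0))
    C=-R.T@t
    px={"scene":(255.4,182.8),"side":(258.4,177.0)}[n]
    r=R.T@np.linalg.inv(K)@[*px,1]; print(" noz ray z158",C+r*(158-C[2])/r[2])
    for nm,c0,rr in(("bowl",(560,200),130),("soap",(640,-110),60)):
        k=W[(W[:,2]>15)&(np.hypot(W[:,0]-c0[0],W[:,1]-c0[1])<rr)&(W[:,2]<(52 if nm=="bowl" else 190))]; print(nm,k.min(0).round(),k.max(0).round())
m=ctrl.camera_model("wrist");s=ctrl.get_state();T=Ro.from_euler("xyz",s["ee_rot"]).as_matrix()
C=-np.array(m["R"]).T@m["t"];print("wrist cam in tool",T.T@(C-s["tcp_pos"]),"axes",(T.T@np.array(m["R"]).T).round(2).tolist(),m["camera_matrix"][0]);print(T.round(2))
```

```text
scene mug [495.03306255 -59.61866668] handle dir deg 159.47862879571355 34
 foot ((511.53814697265625, -300.411865234375), (77.49626159667969, 69.63079071044922), 16.717876434326172)
 stand 100 67 ((509.5982360839844, -299.45123291015625), (31.224435806274414, 42.26317596435547), 17.13796615600586)
 stand 150 57 ((515.5654907226562, -301.34478759765625), (31.923328399658203, 17.329483032226562), 70.38753509521484)
 stand 203 37 ((509.77923583984375, -298.65289306640625), (19.77798843383789, 27.229337692260742), 22.233036041259766)
 boiler 2024 ((791.07568359375, 93.73853302001953), (229.46278381347656, 189.61895751953125), 87.74360656738281) [694.11652718 -22.36948286] [887.4186456  205.28245869]
 nozzle 33 [592.62417701  80.28475979 177.34120405] [582.39321952  74.18006064 160.9006151 ] [599.37602343  88.35665728 198.69758969]
 noz ray z158 [592.7248985   83.49694825 158.        ]
bowl [432. 167.  15.] [626. 306.  51.]
soap [ 623. -142.   16.] [699. -94. 189.]
side mug [493.36682018 -60.01281187] handle dir deg 159.0483210115386 50
 foot ((510.0426025390625, -301.5296936035156), (77
[... 379 characters left out ...]
3017578), 18.661252975463867)
 boiler 1600 ((789.1624145507812, 93.5124740600586), (228.05345153808594, 189.0976104736328), 88.43843841552734) [692.508975   -22.77274592] [885.49316448 205.3592804 ]
 nozzle 41 [591.00933902  79.87506991 177.4124824 ] [583.57239494  75.21077931 161.03071249] [598.5338071   86.57348245 199.57223801]
 noz ray z158 [592.46908094  98.10028683 158.        ]
bowl [433. 167.  15.] [660. 318.  52.]
soap [ 623. -139.   15.] [688. -99. 187.]
wrist cam in tool [  72.47877797   -0.48775759 -126.73082778] axes [[0.0, -0.96, -0.29], [1.0, 0.0, 0.0], [-0.0, -0.29, 0.96]] [309.52896133   0.         253.2913568 ]
[[-0.96  0.29 -0.  ]
 [ 0.29  0.96 -0.  ]
 [-0.   -0.   -1.  ]]
```

```bash
cat >> h.py <<'E'
from scipy.spatial.transform import Rotation as Ro
def tool(az_h,tilt):   # tool z leans toward azimuth az_h (deg) by tilt (deg) from straight down; tool x towards robot
    return Ro.from_euler("ZY",[az_h,-tilt],degrees=True).as_matrix()@np.array([[-1,0,0],[0,1,0],[0,0,-1.]])
def goto(pos,R,ref=None):
    from station import ctrl
    s=ctrl.get_state(); T=Ro.from_euler("xyz",s["ee_rot"]).as_matrix(); p=np.array(s["tcp_pos"])
    print("t",s["t"],"at",p.round(1),"shift",(T.T@(np.array(pos)-p)).round(1),"rot",Ro.from_matrix(T.T@R).as_rotvec().round(3), "q",np.round(s["joint_positions"],2))
E
python3 - <<'E'
from h import *
R=tool(-21,20);print(R.round(2))
h=np.array([np.cos(np.radians(159)),np.sin(np.radians(159))])
g=np.array([494.3,-59.8])+62*h; g=np.array([*g,79]); z=R[:,2]
print("grasp TCP",g+5*z)
goto(g+5*z-110*z,R); goto([400,250,260],R)
E
```

```text
[[-0.88  0.36  0.32]
 [ 0.34  0.93 -0.12]
 [-0.34 -0.   -0.94]]
grasp TCP [438.01453011 -38.19403242  74.3015369 ]
t 0.1 at [173.  574.  244.5] shift [-392.9 -506.8   67.6] rot [ 0.011 -0.349  0.073] q [ 1.28  0.31 -0.05  1.21 -0.    1.57]
t 0.1 at [173.  574.  244.5] shift [-310.8 -244.7  -15.1] rot [ 0.011 -0.349  0.073] q [ 1.28  0.31 -0.05  1.21 -0.    1.57]
```

Call:
play_rows:
  moves:
    - {"x": -311, "y": -245, "z": -15, "wx": 0.011, "wy": -0.349, "wz": 0.073, "fingers": 45}
    - {"x": -311, "y": -245, "z": -15, "wx": 0.011, "wy": -0.349, "wz": 0.073, "fingers": 45}
    - {"x": -311, "y": -245, "z": -15, "wx": 0.011, "wy": -0.349, "wz": 0.073, "fingers": 45}
    - {"x": -311, "y": -245, "z": -15, "wx": 0.011, "wy": -0.349, "wz": 0.073, "fingers": 45}
    - {"x": -311, "y": -245, "z": -15, "wx": 0.011, "wy": -0.349, "wz": 0.073, "fingers": 45}
    - {"x": -311, "y": -245, "z": -15, "wx": 0.011, "wy": -0.349, "wz": 0.073, "fingers": 45}
    - {"x": -311, "y": -245, "z": -15, "wx": 0.011, "wy": -0.349, "wz": 0.073, "fingers": 45}
    - {"x": -311, "y": -245, "z": -15, "wx": 0.011, "wy": -0.349, "wz": 0.073, "fingers": 45}
    - {"x": -311, "y": -245, "z": -15, "wx": 0.011, "wy": -0.349, "wz": 0.073, "fingers": 45}
    - {"x": -311, "y": -245, "z": -15, "wx": 0.011, "wy": -0.349, "wz": 0.073, "fingers": 45}
    - {"x": -311, "y": -245, "z": -15, "wx": 0.011, "wy": -0.349, "wz": 0.073, "fingers": 45}
    - {"x": -311, "y": -245, "z": -15, "wx": 0.011, "wy": -0.349, "wz": 0.073, "fingers": 45}

```text
t: 1.1
tcp_pos: [400.4, 248.9, 260.2]
ee_rot: [3.139, 0.349, 2.772]
force: [-0.0, -0.6, 0.4]
finger_gap: 45.2
grasp_force: 0.0
```

Run:
```python
from h import *
R=tool(-21,20); z=R[:,2]; g=np.array([438,-38.2,74.3])
goto(g-110*z,R)
```

```text
t 1.1 at [400.4 248.9 260.2] shift [ -66.9 -254.5  111.6] rot [ 0.001 -0.    -0.003] q [ 0.77 -0.07 -0.5   0.99 -0.31  1.11]
```

Call:
play_rows:
  moves:
    - {"x": -67, "y": -254.5, "z": 111.6, "fingers": 45}
    - {"x": -67, "y": -254.5, "z": 111.6, "fingers": 45}
    - {"x": -67, "y": -254.5, "z": 111.6, "fingers": 45}
    - {"x": -67, "y": -254.5, "z": 111.6, "fingers": 45}
    - {"x": -67, "y": -254.5, "z": 111.6, "fingers": 45}
    - {"x": -67, "y": -254.5, "z": 111.6, "fingers": 45}
    - {"x": -67, "y": -254.5, "z": 111.6, "fingers": 45}
    - {"x": -67, "y": -254.5, "z": 111.6, "fingers": 45}
    - {"x": -67, "y": -254.5, "z": 111.6, "fingers": 45}
    - {"x": -67, "y": -254.5, "z": 111.6, "fingers": 45}

```text
validation failed for argument at $.mo...
```

```bash
cat >> h.py <<'E'
def snap(n,save,f=1.5):
    from station import ctrl
    m=ctrl.camera_model(n); p,d=ctrl.read_camera(n)
    np.savez(f"{save}.npz",p=p,d=d,K=m["camera_matrix"],R=m["R"],t=m["t"])
    cv2.imwrite(f"pics/{save}.png",cv2.resize(p[:,:,::-1],None,fx=f,fy=f,interpolation=cv2.INTER_CUBIC))
def ray(px,z,K,R,t):
    C=-R.T@t; r=R.T@np.linalg.inv(K)@[*px,1]; return C+r*(z-C[2])/r[2]
E
python3 - <<'E'
from h import *
snap("wrist","w1")
R=tool(-21,20); z=R[:,2]; g=np.array([438,-38.2,74.3]); goto(g-110*z,R)
p,d,K,Rc,t=load("w1"); print(proj([[494,-60,100],[592,84,158],[509.5,-299,210],[436,-37.6,84]],K,Rc,t))
E
```

```text
t 1.15 at [400.1 249.8 260.1] shift [ -67.1 -255.4  111.6] rot [ 0.001 -0.001 -0.001] q [ 0.77 -0.07 -0.5   0.99 -0.31  1.11]
[[  50.71873046  271.10222463]
 [ 181.65463708  331.80740549]
 [-152.18084351  403.35753324]
 [  37.25901651  225.81605944]]
```

View pics/w1.png

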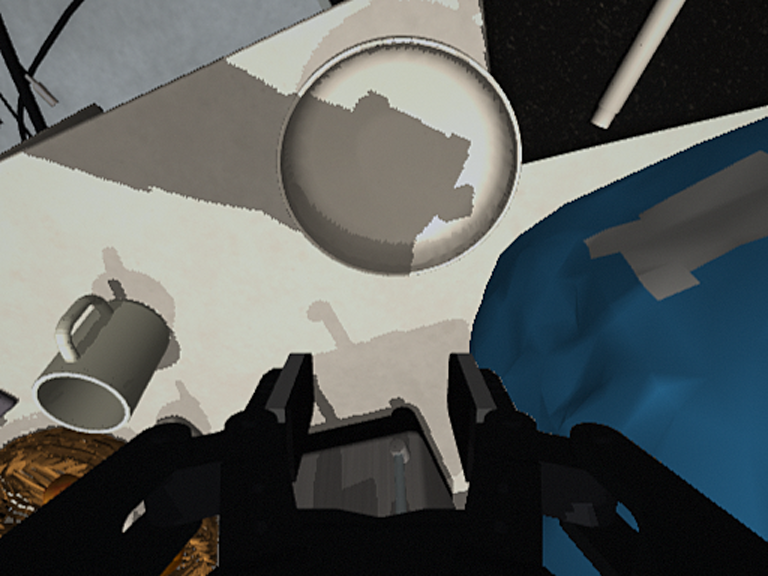

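The move was refused. The picture shows the mug mouth centred at about (82,402) enlarged, i.e. (55,268), a few pixels from the prediction. The bowl is at (400,155).

Call:
play_rows:
  moves:
    - {"x": -67, "y": -255, "z": 112, "fingers": 45}
    - {"x": -67, "y": -255, "z": 112, "fingers": 45}
    - {"x": -67, "y": -255, "z": 112, "fingers": 45}
    - {"x": -67, "y": -255, "z": 112, "fingers": 45}
    - {"x": -67, "y": -255, "z": 112, "fingers": 45}
    - {"x": -67, "y": -255, "z": 112, "fingers": 45}
    - {"x": -67, "y": -255, "z": 112, "fingers": 45}
    - {"x": -67, "y": -255, "z": 112, "fingers": 45}
    - {"x": -67, "y": -255, "z": 112, "fingers": 45}
    - {"x": -67, "y": -255, "z": 112, "fingers": 45}

```text
validation failed for argument at $.mo...
```

Run:
```python
from h import *
p,d,K,Rc,t=load("w1"); print(ray((54.7,268),100,K,Rc,t))
snap("wrist","w2")
R=tool(-21,20); z=R[:,2]; g=np.array([438,-38.2,74.3]); goto(g-110*z,R)
p,d,K,Rc,t=load("w2"); print(proj([[494,-60,100],[592,84,158],[509.5,-299,210],[436,-37.6,84]],K,Rc,t))
```

```text
[491.10798414 -51.11512652 100.        ]
t 1.2 at [399.9 250.5 260.1] shift [ -67.2 -256.   111.6] rot [ 0.002 -0.001 -0.   ] q [ 0.77 -0.07 -0.5   0.99 -0.31  1.11]
[[  49.90843092  271.27579579]
 [ 180.72891011  332.14546758]
 [-153.4485128   403.36037997]
 [  36.5016115   226.00362006]]
```

View pics/w2.png

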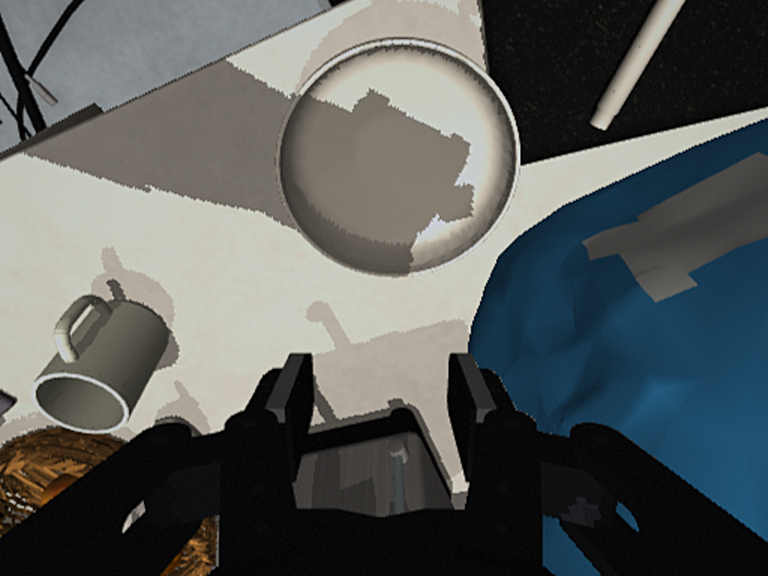

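Same view as before, because the move was refused again. The rows probably need all seven fields.

Call:
play_rows:
  moves:
    - {"x": -67, "y": -256, "z": 112, "wx": 0, "wy": 0, "wz": 0, "fingers": 45}
    - {"x": -67, "y": -256, "z": 112, "wx": 0, "wy": 0, "wz": 0, "fingers": 45}
    - {"x": -67, "y": -256, "z": 112, "wx": 0, "wy": 0, "wz": 0, "fingers": 45}
    - {"x": -67, "y": -256, "z": 112, "wx": 0, "wy": 0, "wz": 0, "fingers": 45}
    - {"x": -67, "y": -256, "z": 112, "wx": 0, "wy": 0, "wz": 0, "fingers": 45}
    - {"x": -67, "y": -256, "z": 112, "wx": 0, "wy": 0, "wz": 0, "fingers": 45}
    - {"x": -67, "y": -256, "z": 112, "wx": 0, "wy": 0, "wz": 0, "fingers": 45}
    - {"x": -67, "y": -256, "z": 112, "wx": 0, "wy": 0, "wz": 0, "fingers": 45}
    - {"x": -67, "y": -256, "z": 112, "wx": 0, "wy": 0, "wz": 0, "fingers": 45}
    - {"x": -67, "y": -256, "z": 112, "wx": 0, "wy": 0, "wz": 0, "fingers": 45}

```text
t: 2.03
tcp_pos: [403.4, -24.2, 177.6]
ee_rot: [3.139, 0.349, 2.775]
force: [0.0, 0.1, 0.5]
finger_gap: 45.4
grasp_force: 0.0
```

```bash
cat >> h.py <<'E'
from scipy.optimize import least_squares
def mugfit(n,c0):
    p,d,K,R,t=load(n);W=cloud(d,K,R,t)[d>0]
    m=W[(W[:,2]>10)&(W[:,2]<98)&(np.hypot(W[:,0]-c0[0],W[:,1]-c0[1])<75)]
    r=W[(W[:,2]>96)&(W[:,2]<104)&(abs(np.hypot(W[:,0]-c0[0],W[:,1]-c0[1])-37)<12)]
    f=least_squares(lambda q:np.hypot(*(r[:,:2]-q[:2]).T)-36.8,c0,loss="soft_l1",f_scale=2)
    w=m[np.hypot(*(m[:,:2]-f.x).T)<42]
    g=least_squares(lambda q:np.minimum(abs(np.hypot(*(w[:,:2]-q).T)-39),abs(np.hypot(*(w[:,:2]-q).T)-34.5)),f.x,loss="soft_l1")
    h=m[np.hypot(*(m[:,:2]-f.x).T)>46]; hm=h.mean(0)[:2]-f.x if len(h) else [0,0]
    print(n,"rim fit",f.x.round(1),len(r),"wall fit",g.x.round(1),len(w),"handle",np.degrees(np.arctan2(hm[1],hm[0])),len(h))
    return f.x
E
python3 - <<'E'
from h import *
snap("wrist","w3")
mugfit("w3",[493,-57])
for n in("scene","side"): mugfit(n,[494,-59])
R=tool(-21,20); z=R[:,2]; g=np.array([438,-38.2,74.3]); goto(g,R)
E
```

```text
w3 rim fit [493.4 -56.2] 1153 wall fit [494.8 -56.6] 7531 handle 159.6552563682142 753
scene rim fit [496.3 -59.4] 47 wall fit [496.2 -58.7] 476 handle 159.9700701700581 38
side rim fit [494.9 -58.9] 76 wall fit [493.3 -60. ] 555 handle 160.52668174872835 52
t 2.0833 at [403.7 -23.5 177.8] shift [  0.3  -1.8 110. ] rot [ 0.003 -0.     0.002] q [ 0.05 -0.29 -0.88  0.66 -0.13  0.39]
```

View pics/w3.png

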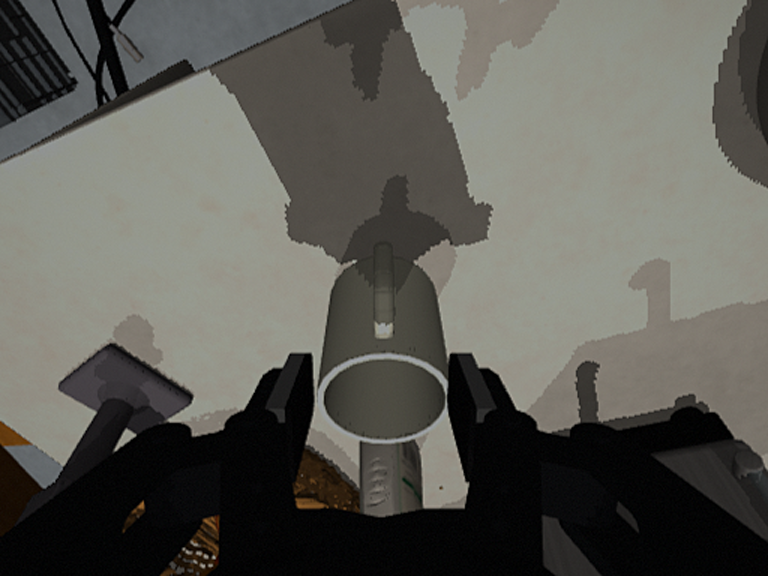

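The picture shows the mug's handle at (385,290), midway between the fingers (300 and 462), with the mouth below it. That agrees with the fit, so I'll advance along the tool.

Call:
play_rows:
  moves:
    - {"x": 0, "y": 1, "z": 20, "wx": 0, "wy": 0, "wz": 0, "fingers": 45}
    - {"x": 0, "y": 1, "z": 40, "wx": 0, "wy": 0, "wz": 0, "fingers": 45}
    - {"x": 0, "y": 1, "z": 60, "wx": 0, "wy": 0, "wz": 0, "fingers": 45}
    - {"x": 0, "y": 1, "z": 80, "wx": 0, "wy": 0, "wz": 0, "fingers": 45}
    - {"x": 0, "y": 1, "z": 95, "wx": 0, "wy": 0, "wz": 0, "fingers": 45}
    - {"x": 0, "y": 1, "z": 105, "wx": 0, "wy": 0, "wz": 0, "fingers": 45}
    - {"x": 0, "y": 1, "z": 110, "wx": 0, "wy": 0, "wz": 0, "fingers": 45}
    - {"x": 0, "y": 1, "z": 110, "wx": 0, "wy": 0, "wz": 0, "fingers": 45}
    - {"x": 0, "y": 1, "z": 110, "wx": 0, "wy": 0, "wz": 0, "fingers": 45}

```text
t: 2.83
tcp_pos: [439.1, -35.9, 74.4]
ee_rot: [3.14, 0.349, 2.778]
force: [0.5, -0.1, -0.1]
finger_gap: 45.3
grasp_force: 0.0
```

Call:
play_rows:
  moves:
    - {"x": 0, "y": 0, "z": 0, "wx": 0, "wy": 0, "wz": 0, "fingers": 20}
    - {"x": 0, "y": 0, "z": 0, "wx": 0, "wy": 0, "wz": 0, "fingers": 14}
    - {"x": 0, "y": 0, "z": 0, "wx": 0, "wy": 0, "wz": 0, "fingers": 5}
    - {"x": 0, "y": 0, "z": 0, "wx": 0, "wy": 0, "wz": 0, "fingers": 5}
    - {"x": 0, "y": 0, "z": 0, "wx": 0, "wy": 0, "wz": 0, "fingers": 5}
    - {"x": 0, "y": 0, "z": 0, "wx": 0, "wy": 0, "wz": 0, "fingers": 5}
    - {"x": 0, "y": 0, "z": 0, "wx": 0, "wy": 0, "wz": 0, "fingers": 5}
    - {"x": 0, "y": 0, "z": 0, "wx": 0, "wy": 0, "wz": 0, "fingers": 5}
    - {"x": 0, "y": 0, "z": 0, "wx": 0, "wy": 0, "wz": 0, "fingers": 5}
    - {"x": 0, "y": 0, "z": 0, "wx": 0, "wy": 0, "wz": 0, "fingers": 5}
  newtons: 30

```text
t: 3.67
tcp_pos: [439.3, -37.1, 74.9]
ee_rot: [3.138, 0.35, 2.774]
force: [-3.6, 3.4, 7.3]
finger_gap: 10.2
grasp_force: 31.6
```

Run:
```python
from h import *
snap("scene","s2");snap("side","d2")
for n in("s2","d2"): mugfit(n,[494,-59])
R=tool(-21,20); goto([438+97,-38+143,74],R)
```

```text
s2 rim fit [495.4 -60.3] 62 wall fit [495.2 -60.1] 474 handle 161.71010002865904 63
d2 rim fit [494.8 -60.6] 76 wall fit [495.2 -59.6] 553 handle 163.58005739714707 84
t 3.7667 at [439.4 -37.1  74.9] shift [-35.6 166.9  14.6] rot [ 0.003  0.001 -0.001] q [ 0.   -0.06 -0.98  0.32 -0.12  0.35]
```

Run:
```python
from h import *
from station import ctrl
T=Ro.from_euler("xyz",ctrl.get_state()["ee_rot"]).as_matrix()
print(T.T@[97,144,0.])
```

```text
[-36.48472428 169.17622951  13.90209567]
```

Call:
play_rows:
  moves:
    - {"x": -1, "y": 4.6, "z": 0.38, "wx": 0, "wy": 0, "wz": 0, "fingers": 5}
    - {"x": -2.5, "y": 11.6, "z": 0.95, "wx": 0, "wy": 0, "wz": 0, "fingers": 5}
    - {"x": -4, "y": 18.5, "z": 1.52, "wx": 0, "wy": 0, "wz": 0, "fingers": 5}
    - {"x": -5.5, "y": 25.5, "z": 2.1, "wx": 0, "wy": 0, "wz": 0, "fingers": 5}
    - {"x": -7, "y": 32.5, "z": 2.67, "wx": 0, "wy": 0, "wz": 0, "fingers": 5}
    - {"x": -8.5, "y": 39.4, "z": 3.24, "wx": 0, "wy": 0, "wz": 0, "fingers": 5}
    - {"x": -10, "y": 46.4, "z": 3.81, "wx": 0, "wy": 0, "wz": 0, "fingers": 5}
    - {"x": -11.5, "y": 53.3, "z": 4.38, "wx": 0, "wy": 0, "wz": 0, "fingers": 5}
    - {"x": -13, "y": 60.3, "z": 4.95, "wx": 0, "wy": 0, "wz": 0, "fingers": 5}
    - {"x": -14.5, "y": 67.2, "z": 5.53, "wx": 0, "wy": 0, "wz": 0, "fingers": 5}
    - {"x": -16, "y": 74.2, "z": 6.1, "wx": 0, "wy": 0, "wz": 0, "fingers": 5}
    - {"x": -17, "y": 78.8, "z": 6.48, "wx": 0, "wy": 0, "wz": 0, "fingers": 5}

```text
t: 4.77
tcp_pos: [485.0, 29.5, 74.8]
ee_rot: [3.141, 0.351, 2.774]
force: [-2.7, -3.5, 7.9]
finger_gap: 10.3
grasp_force: 31.6
```

Run:
```python
from h import *
snap("scene","s3");snap("side","d3")
for n in("s3","d3"): mugfit(n,[540,7])
R=tool(-21,20); goto([439.4+97,-37.1+144,74.9],R)
```

```text
s3 rim fit [540.8   5.8] 65 wall fit [541.4   5.8] 470 handle 160.60313725938977 72
d3 rim fit [540.7   6.4] 78 wall fit [541.    6.8] 512 handle 163.6786916602514 79
t 4.8667 at [485.4  30.1  74.8] shift [-18.9  90.    7. ] rot [ 0.002  0.002 -0.   ] q [ 0.18  0.04 -0.88  0.34 -0.18  0.52]
```

Sliding smoothly. I'll do the second half.

Call:
play_rows:
  moves:
    - {"x": -1.1, "y": 5, "z": 0.4, "wx": 0, "wy": 0, "wz": 0, "fingers": 5}
    - {"x": -2.7, "y": 13, "z": 1, "wx": 0, "wy": 0, "wz": 0, "fingers": 5}
    - {"x": -4.6, "y": 22, "z": 1.7, "wx": 0, "wy": 0, "wz": 0, "fingers": 5}
    - {"x": -6.5, "y": 31, "z": 2.4, "wx": 0, "wy": 0, "wz": 0, "fingers": 5}
    - {"x": -8.4, "y": 40, "z": 3.1, "wx": 0, "wy": 0, "wz": 0, "fingers": 5}
    - {"x": -10.3, "y": 49, "z": 3.8, "wx": 0, "wy": 0, "wz": 0, "fingers": 5}
    - {"x": -12.2, "y": 58, "z": 4.5, "wx": 0, "wy": 0, "wz": 0, "fingers": 5}
    - {"x": -14.1, "y": 67, "z": 5.2, "wx": 0, "wy": 0, "wz": 0, "fingers": 5}
    - {"x": -16, "y": 76, "z": 5.9, "wx": 0, "wy": 0, "wz": 0, "fingers": 5}
    - {"x": -17.5, "y": 83, "z": 6.45, "wx": 0, "wy": 0, "wz": 0, "fingers": 5}
    - {"x": -18.5, "y": 88, "z": 6.84, "wx": 0, "wy": 0, "wz": 0, "fingers": 5}
    - {"x": -18.9, "y": 90, "z": 7, "wx": 0, "wy": 0, "wz": 0, "fingers": 5}

```text
t: 5.87
tcp_pos: [535.8, 106.2, 74.8]
ee_rot: [3.141, 0.351, 2.774]
force: [-4.1, -3.9, 8.9]
finger_gap: 10.8
grasp_force: 31.9
```

Run:
```python
from h import *
snap("scene","s4");snap("side","d4");snap("wrist","w4")
for n in("s4","d4","w4"):
    mugfit(n,[592,84])
    p,d,K,R,t=load(n);W=cloud(d,K,R,t)[d>0]
    k=W[(W[:,2]>159)&(W[:,2]<198)&(W[:,0]>570)&(W[:,0]<615)&(W[:,1]>60)&(W[:,1]<110)]
    if len(k)<5: continue
    C=-R.T@t
    f=least_squares(lambda q:np.hypot(*(k[:,:2]-q).T)-9.5,[592,84],loss="soft_l1",f_scale=1)
    print(" nozzle",len(k),f.x,k.min(0),k.max(0))
i=[]
for n in("s4","d4"):
    p,d,K,R,t=load(n);c=proj([592,84,130],K,R,t)[0].astype(int)
    i.append(cv2.resize(p[c[1]-30:c[1]+30,c[0]-25:c[0]+15,::-1],None,fx=9,fy=9,interpolation=cv2.INTER_CUBIC)); print(c)
cv2.imwrite("pics/pair.png",np.hstack(i))
from station import ctrl;s=ctrl.get_state();print(s["t"],s["tcp_pos"],s["force"],s["ee_rot"])
```

```text
s4 rim fit [591.6  82.1] 46 wall fit [591.1  81.8] 462 handle 161.85682800158736 75
 nozzle 34 [590.37101206  87.54887423] [583.52063223  73.34157343 162.53556197] [600.38731751  88.64133566 197.17636091]
d4 rim fit [590.9  82.5] 66 wall fit [591.2  82.9] 479 handle 164.33457661402818 73
 nozzle 35 [590.15855798  88.39918729] [583.5321431   75.68042966 163.94582368] [598.533118    85.11703677 197.51075859]
w4 rim fit [588.9  85.4] 314 wall fit [590.8  84.7] 3627 handle 158.88635036264338 4126
[255 187]
[258 185]
6.0167 [535.80600306 106.19965667  74.72851337] [ 0.54197915 -2.93414342  5.70554832] [3.13991182 0.35100892 2.77410412]
```

View pics/pair.png

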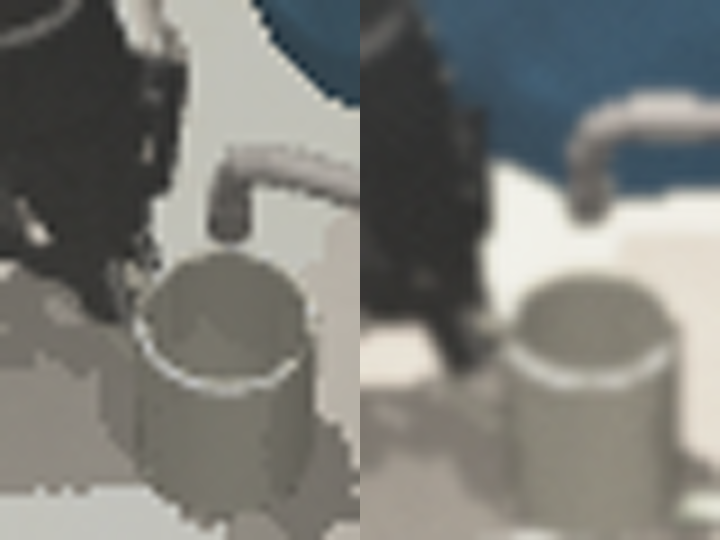

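Both crops show the nozzle above the mug's mouth. In the scene crop the nozzle end is at (231,235) and the mouth's centre at (225,322). In the side crop they are at (588,214) and (592,330).

Run:
```python
from h import *
for n,c,noz,mo in(("s4",(255,187),(231,235),(224.5,322)),("d4",(258,185),(588-360,213),(591.5-360,331))):
    p,d,K,R,t=load(n)
    f=lambda q:(np.array(q)+.5)/9-.5+np.array(c)-[25,30]
    print(n,ray(f(noz),158,K,R,t).round(1),ray(f(mo),100,K,R,t).round(1))
    # boiler front face line / sides yaw
    W=cloud(d,K,R,t)[d>0]
    s=W[(W[:,2]>60)&(W[:,2]<360)&(W[:,0]>700)&(W[:,0]<880)&(abs(W[:,1]+20)<12)]
    a=np.polyfit(s[:,0],s[:,1],1); print(" right side: slope",a[0],"y at 790",np.polyval(a,790),len(s))
    s=W[(abs(W[:,2]-370)<6)&(abs(W[:,1]-80)<70)&(W[:,0]>680)&(W[:,0]<900)]
    lo=[];hi=[]
    for y in range(10,150,10):
        k=s[abs(s[:,1]-y)<5]; lo.append((y,k[:,0].min())); hi.append((y,k[:,0].max()))
    lo=np.array(lo);hi=np.array(hi); print(" front",np.polyfit(*lo.T,1),"back",np.polyfit(*hi.T,1))
```

```text
s4 [591.9  83.9 158. ] [591.1  80.6 100. ]
 right side: slope -0.029710086347250666 y at 790 -14.855525683847553 2267
 front [4.11723594e-02 6.93388745e+02] back [1.65214094e-01 8.66363096e+02]
d4 [590.5  91.  158. ] [591.8  81.2 100. ]
 right side: slope -0.030177863623717164 y at 790 -14.777758680732735 3233
 front [3.88905891e-02 6.93695899e+02] back [5.61411838e-02 8.76675613e+02]
```

Run:
```python
from h import *
goto([536.1,110,74.8],tool(-21,20))
```

```text
t 6.0167 at [535.8 106.2  74.7] shift [ 1.   3.7 -0.4] rot [ 0.001  0.002 -0.001] q [ 0.32  0.17 -0.73  0.4  -0.22  0.66]
```

Call:
play_rows:
  moves:
    - {"x": 0.5, "y": 2, "z": -0.2, "wx": 0, "wy": 0, "wz": 0, "fingers": 5}
    - {"x": 1, "y": 4, "z": -0.4, "wx": 0, "wy": 0, "wz": 0, "fingers": 5}
    - {"x": 1, "y": 4, "z": -0.4, "wx": 0, "wy": 0, "wz": 0, "fingers": 5}
    - {"x": 1, "y": 4, "z": -0.4, "wx": 0, "wy": 0, "wz": 0, "fingers": 5}

```text
t: 6.35
tcp_pos: [536.1, 110.1, 74.7]
ee_rot: [3.14, 0.351, 2.774]
force: [-0.1, -2.8, 4.9]
finger_gap: 10.4
grasp_force: 31.2
```

Run:
```python
from h import *
snap("scene","s5");snap("side","d5")
for n in("s5","d5"): mugfit(n,[592,86])
from station import ctrl;s=ctrl.get_state();print(s["t"],s["tcp_pos"],s["force"])
```

```text
s5 rim fit [592.1  85.2] 51 wall fit [591.8  85.9] 439 handle 159.99894249979135 75
d5 rim fit [590.8  86.7] 65 wall fit [591.5  86.9] 479 handle 163.92578571586776 79
6.45 [536.08099218 110.100744    74.74304129] [-0.13292823 -3.15519565  5.46545461]
```

Call:
play_rows:
  moves:
    - {"x": 0, "y": 0, "z": 0, "wx": 0, "wy": 0, "wz": 0, "fingers": 20}
    - {"x": 0, "y": 0, "z": 0, "wx": 0, "wy": 0, "wz": 0, "fingers": 36}
    - {"x": 0, "y": 0, "z": 0, "wx": 0, "wy": 0, "wz": 0, "fingers": 36}
    - {"x": 0, "y": 0, "z": 0, "wx": 0, "wy": 0, "wz": 0, "fingers": 36}
    - {"x": 0, "y": 0, "z": -5, "wx": 0, "wy": 0, "wz": 0, "fingers": 36}
    - {"x": 0, "y": 0, "z": -20, "wx": 0, "wy": 0, "wz": 0, "fingers": 36}
    - {"x": 0, "y": 0, "z": -40, "wx": 0, "wy": 0, "wz": 0, "fingers": 36}
    - {"x": 0, "y": 0, "z": -70, "wx": 0, "wy": 0, "wz": 0, "fingers": 36}
    - {"x": 0, "y": 0, "z": -110, "wx": 0, "wy": 0, "wz": 0, "fingers": 36}
    - {"x": 0, "y": 0, "z": -150, "wx": 0, "wy": 0, "wz": 0, "fingers": 36}
    - {"x": 0, "y": 0, "z": -190, "wx": 0, "wy": 0, "wz": 0, "fingers": 50}
    - {"x": 0, "y": 0, "z": -200, "wx": 0, "wy": 0, "wz": 0, "fingers": 55}

```text
t: 7.45
tcp_pos: [472.4, 136.3, 268.8]
ee_rot: [3.133, 0.355, 2.773]
force: [2.0, 0.3, 0.0]
finger_gap: 54.6
grasp_force: 0.0
```

Run:
```python
from h import *
snap("scene","s6");snap("side","d6")
for n in("s6","d6"):
    mugfit(n,[592,86])
    p,d,K,R,t=load(n);W=cloud(d,K,R,t)[d>0]
    for a,b in((100,128),(203,213)):
        k=W[(W[:,2]>a)&(W[:,2]<b)&(np.hypot(W[:,0]-510,W[:,1]+300)<35)]; print(" stand",a,len(k),cv2.minAreaRect(k[:,:2].astype(np.float32)))
goto([509.5,-299,300],tool(17,0)); print(tool(17,0).round(2))
```

```text
s6 rim fit [592.5  85.1] 51 wall fit [592.   86.1] 443 handle 158.42554094328443 45
 stand 100 66 ((509.7537841796875, -298.9018249511719), (30.615026473999023, 45.30181884765625), 15.034074783325195)
 stand 203 45 ((509.4333801269531, -298.6900939941406), (19.778831481933594, 29.70140838623047), 20.629724502563477)
d6 rim fit [591.1  86.3] 64 wall fit [591.2  86.2] 478 handle 159.5587421951981 45
 stand 100 82 ((509.17449951171875, -299.3633117675781), (31.124544143676758, 42.166290283203125), 15.677488327026367)
 stand 203 57 ((509.2782897949219, -298.41534423828125), (20.132766723632812, 30.291887283325195), 19.564146041870117)
t 7.55 at [472.5 136.  265.6] shift [-190.9 -392.9   31. ] rot [-0.111  0.342 -0.656] q [ 0.44 -0.11 -0.53  0.9  -0.25  0.77]
[[-0.96 -0.29  0.  ]
 [-0.29  0.96  0.  ]
 [ 0.    0.   -1.  ]]
```

Call:
play_rows:
  moves:
    - {"x": -191, "y": -393, "z": 31, "wx": -0.111, "wy": 0.342, "wz": -0.656, "fingers": 55}
    - {"x": -191, "y": -393, "z": 31, "wx": -0.111, "wy": 0.342, "wz": -0.656, "fingers": 55}
    - {"x": -191, "y": -393, "z": 31, "wx": -0.111, "wy": 0.342, "wz": -0.656, "fingers": 55}
    - {"x": -191, "y": -393, "z": 31, "wx": -0.111, "wy": 0.342, "wz": -0.656, "fingers": 55}
    - {"x": -191, "y": -393, "z": 31, "wx": -0.111, "wy": 0.342, "wz": -0.656, "fingers": 55}
    - {"x": -191, "y": -393, "z": 31, "wx": -0.111, "wy": 0.342, "wz": -0.656, "fingers": 55}
    - {"x": -191, "y": -393, "z": 31, "wx": -0.111, "wy": 0.342, "wz": -0.656, "fingers": 55}
    - {"x": -191, "y": -393, "z": 31, "wx": -0.111, "wy": 0.342, "wz": -0.656, "fingers": 55}
    - {"x": -191, "y": -393, "z": 31, "wx": -0.111, "wy": 0.342, "wz": -0.656, "fingers": 55}
    - {"x": -191, "y": -393, "z": 31, "wx": -0.111, "wy": 0.342, "wz": -0.656, "fingers": 55}
    - {"x": -191, "y": -393, "z": 31, "wx": -0.111, "wy": 0.342, "wz": -0.656, "fingers": 55}
    - {"x": -191, "y": -393, "z": 31, "wx": -0.111, "wy": 0.342, "wz": -0.656, "fingers": 55}

```text
t: 8.55
tcp_pos: [507.4, -304.4, 295.2]
ee_rot: [-3.142, -0.008, -2.849]
force: [0.6, 0.8, 0.6]
finger_gap: 54.6
grasp_force: 0.0
```

Run:
```python
from h import *
snap("wrist","w7")
p,d,K,R,t=load("w7");W=cloud(d,K,R,t)[d>0]
for a,b in((10,14),(120,132),(207,214)):
    k=W[(W[:,2]>a)&(W[:,2]<b)&(np.hypot(W[:,0]-510,W[:,1]+300)<60)]
    if len(k)>5: print(" stand",a,len(k),cv2.minAreaRect(k[:,:2].astype(np.float32)))
goto([509.4,-299,180],tool(17,0))
```

```text
stand 10 1048 ((507.81744384765625, -297.4767761230469), (80.11788177490234, 71.31493377685547), 18.468978881835938)
 stand 120 435 ((508.0367431640625, -297.0685729980469), (30.807235717773438, 40.317691802978516), 18.13404083251953)
 stand 207 722 ((507.87261962890625, -297.16864013671875), (17.90421485900879, 27.836084365844727), 17.82457733154297)
t 8.6 at [ 507.6 -307.2  295.1] shift [ -5.1   7.6 115. ] rot [-0.002 -0.009 -0.006] q [-0.54  0.29  0.03  1.32 -0.01 -0.83]
```

View pics/w7.png

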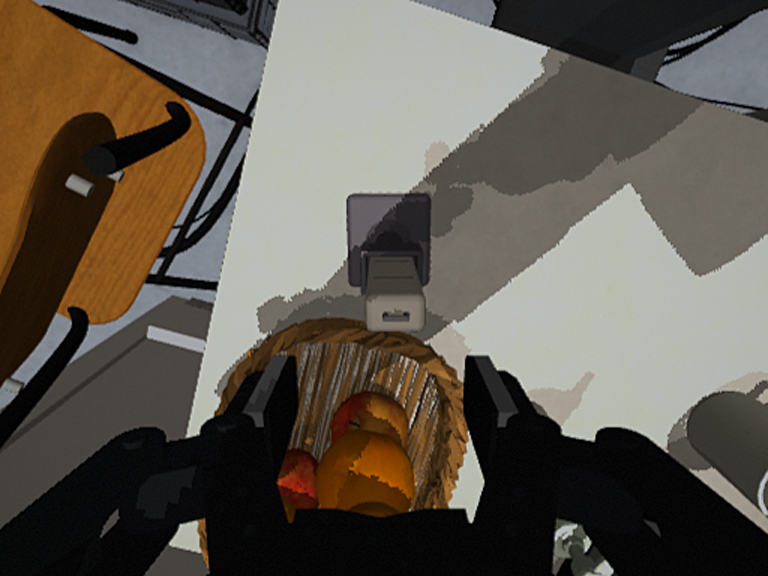

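The handle's top is at (396,313), about 9 mm to the right of the finger midline at col 381. That matches the computed shift, so I'll centre and descend.

Run:
```python
from h import *
goto([508.3,-298,179.5],tool(17.6,0))
```

```text
t 8.6 at [ 507.6 -307.2  295.1] shift [ -4.3   8.9 115.5] rot [-0.002 -0.009 -0.017] q [-0.54  0.29  0.03  1.32 -0.01 -0.83]
```

Call:
play_rows:
  moves:
    - {"x": -4.3, "y": 8.9, "z": 0, "wx": 0, "wy": -0.009, "wz": -0.017, "fingers": 55}
    - {"x": -4.3, "y": 8.9, "z": 10, "wx": 0, "wy": -0.009, "wz": -0.017, "fingers": 55}
    - {"x": -4.3, "y": 8.9, "z": 30, "wx": 0, "wy": -0.009, "wz": -0.017, "fingers": 55}
    - {"x": -4.3, "y": 8.9, "z": 50, "wx": 0, "wy": -0.009, "wz": -0.017, "fingers": 55}
    - {"x": -4.3, "y": 8.9, "z": 55, "wx": 0, "wy": -0.009, "wz": -0.017, "fingers": 55}
    - {"x": -4.3, "y": 8.9, "z": 55, "wx": 0, "wy": -0.009, "wz": -0.017, "fingers": 55}
    - {"x": -4.3, "y": 8.9, "z": 55, "wx": 0, "wy": -0.009, "wz": -0.017, "fingers": 55}

```text
t: 9.18
tcp_pos: [509.1, -289.7, 242.2]
ee_rot: [-3.142, 0.003, -2.828]
force: [0.1, -0.0, 0.2]
finger_gap: 55.3
grasp_force: 0.0
```

Run:
```python
from h import *
snap("wrist","w8")
p,d,K,R,t=load("w8");W=cloud(d,K,R,t)[d>0]
for a,b in((10,14),(120,132),(205,214)):
    k=W[(W[:,2]>a)&(W[:,2]<b)&(np.hypot(W[:,0]-510,W[:,1]+300)<60)]
    if len(k)>5: print(" stand",a,len(k),cv2.minAreaRect(k[:,:2].astype(np.float32)))
goto([508.3,-298,180],tool(17.6,0))
```

```text
stand 10 1356 ((508.6484375, -296.6152648925781), (82.12911987304688, 71.05626678466797), 17.948617935180664)
 stand 120 668 ((507.5573425292969, -297.06439208984375), (30.24720001220703, 40.95481872558594), 15.9747896194458)
 stand 205 1495 ((507.54132080078125, -297.115966796875), (19.297630310058594, 29.384931564331055), 17.27226448059082)
t 9.2333 at [ 509.6 -290.2  243. ] shift [ 3.9 -7.  63. ] rot [-0.001  0.004  0.006] q [-0.52  0.29 -0.09  1.19  0.   -0.83]
```

Call:
play_rows:
  moves:
    - {"x": 2, "y": -3, "z": 0, "wx": 0, "wy": 0.004, "wz": 0.006, "fingers": 55}
    - {"x": 3.7, "y": -6.5, "z": 0, "wx": 0, "wy": 0.004, "wz": 0.006, "fingers": 55}
    - {"x": 3.7, "y": -6.5, "z": 0, "wx": 0, "wy": 0.004, "wz": 0.006, "fingers": 55}
    - {"x": 3.7, "y": -6.5, "z": 0, "wx": 0, "wy": 0.004, "wz": 0.006, "fingers": 55}
    - {"x": 3.7, "y": -6.5, "z": 0, "wx": 0, "wy": 0.004, "wz": 0.006, "fingers": 55}
    - {"x": 3.7, "y": -6.5, "z": 0, "wx": 0, "wy": 0.004, "wz": 0.006, "fingers": 55}

```text
t: 9.73
tcp_pos: [507.9, -298.1, 242.6]
ee_rot: [-3.141, -0.001, -2.835]
force: [-0.7, 0.2, 0.9]
finger_gap: 54.9
grasp_force: 0.0
```

Run:
```python
from h import *
goto([508,-297.5,180],tool(17.5,0))
snap("wrist","w9")
p,d,K,R,t=load("w9");W=cloud(d,K,R,t)[d>0]
k=W[(W[:,2]>205)&(W[:,2]<214)&(np.hypot(W[:,0]-510,W[:,1]+300)<60)]
r=cv2.minAreaRect(k[:,:2].astype(np.float32));print(r)
```

```text
t 9.7333 at [ 507.9 -298.1  242.6] shift [-0.3  0.6 62.6] rot [-0.001 -0.001  0.001] q [-0.53  0.29 -0.08  1.2  -0.   -0.84]
((507.6022644042969, -297.2063293457031), (19.582962036132812, 29.48149871826172), 17.4246826171875)
```

Call:
play_rows:
  moves:
    - {"x": 0, "y": 0.3, "z": 15, "wx": 0, "wy": 0, "wz": 0, "fingers": 55}
    - {"x": 0, "y": 0.3, "z": 30, "wx": 0, "wy": 0, "wz": 0, "fingers": 55}
    - {"x": 0, "y": 0.3, "z": 45, "wx": 0, "wy": 0, "wz": 0, "fingers": 55}
    - {"x": 0, "y": 0.3, "z": 57, "wx": 0, "wy": 0, "wz": 0, "fingers": 55}
    - {"x": 0, "y": 0.3, "z": 62.5, "wx": 0, "wy": 0, "wz": 0, "fingers": 55}
    - {"x": 0, "y": 0.3, "z": 62.5, "wx": 0, "wy": 0, "wz": 0, "fingers": 55}
    - {"x": 0, "y": 0.3, "z": 62.5, "wx": 0, "wy": 0, "wz": 0, "fingers": 55}
    - {"x": 0, "y": 0.3, "z": 62.5, "wx": 0, "wy": 0, "wz": 0, "fingers": 36}
    - {"x": 0, "y": 0.3, "z": 62.5, "wx": 0, "wy": 0, "wz": 0, "fingers": 32}
    - {"x": 0, "y": 0.3, "z": 62.5, "wx": 0, "wy": 0, "wz": 0, "fingers": 25}
    - {"x": 0, "y": 0.3, "z": 62.5, "wx": 0, "wy": 0, "wz": 0, "fingers": 20}
    - {"x": 0, "y": 0.3, "z": 62.5, "wx": 0, "wy": 0, "wz": 0, "fingers": 20}
  newtons: 40

```text
t: 10.78
tcp_pos: [508.3, -298.0, 180.9]
ee_rot: [-3.139, 0.0, -2.835]
force: [-0.6, 0.7, 4.4]
finger_gap: 29.5
grasp_force: 45.0
```

Call:
play_rows:
  moves:
    - {"x": 0, "y": 0, "z": 0, "wx": 0, "wy": 0, "wz": 0, "fingers": 20}
    - {"x": 0, "y": 0, "z": 0, "wx": 0, "wy": 0, "wz": 0, "fingers": 20}
    - {"x": 0, "y": 0, "z": 0, "wx": 0, "wy": 0, "wz": 0, "fingers": 20}
    - {"x": 0, "y": 0, "z": 0, "wx": 0, "wy": 0, "wz": 0, "fingers": 20}
  newtons: 40

```text
t: 11.12
tcp_pos: [508.3, -298.0, 180.9]
ee_rot: [-3.14, 0.0, -2.835]
force: [0.1, 1.0, 6.0]
finger_gap: 29.6
grasp_force: 45.1
```

Call:
play_rows:
  moves:
    - {"x": 0, "y": 0, "z": -5, "wx": 0, "wy": 0, "wz": 0, "fingers": 20}
    - {"x": 0, "y": 0, "z": -15, "wx": 0, "wy": 0, "wz": 0, "fingers": 20}
    - {"x": 0, "y": 0, "z": -27, "wx": 0, "wy": 0, "wz": 0, "fingers": 20}
    - {"x": 0, "y": 0, "z": -40, "wx": 0, "wy": 0, "wz": 0, "fingers": 20}
    - {"x": 0, "y": 0, "z": -55, "wx": 0, "wy": 0, "wz": 0, "fingers": 20}
    - {"x": 0, "y": 0, "z": -70, "wx": 0, "wy": 0, "wz": 0, "fingers": 20}
    - {"x": 0, "y": 0, "z": -85, "wx": 0, "wy": 0, "wz": 0, "fingers": 20}
    - {"x": 0, "y": 0, "z": -100, "wx": 0, "wy": 0, "wz": 0, "fingers": 20}
    - {"x": 0, "y": 0, "z": -115, "wx": 0, "wy": 0, "wz": 0, "fingers": 20}
    - {"x": 0, "y": 0, "z": -130, "wx": 0, "wy": 0, "wz": 0, "fingers": 20}
    - {"x": 0, "y": 0, "z": -145, "wx": 0, "wy": 0, "wz": 0, "fingers": 20}
    - {"x": 0, "y": 0, "z": -155, "wx": 0, "wy": 0, "wz": 0, "fingers": 20}
  newtons: 60

```text
t: 12.12
tcp_pos: [507.9, -297.7, 337.0]
ee_rot: [-3.14, 0.0, -2.835]
force: [-0.5, 0.0, -1.2]
finger_gap: 29.4
grasp_force: 59.1
```

Run:
```python
from h import *
snap("scene","s10",1);snap("side","d10",1)
for n in("s10","d10"):
    p,d,K,R,t=load(n);W=cloud(d,K,R,t)[d>0]
    k=W[(W[:,2]>165)&(W[:,2]<262)&(np.hypot(W[:,0]-508,W[:,1]+298)<30)]
    print(len(k)); 
    for a in range(165,340,15):
        q=W[(W[:,2]>a)&(W[:,2]<a+15)&(np.hypot(W[:,0]-508,W[:,1]+298)<25)]
        if len(q)>1: print(a,len(q),q.min(0).round(),q.max(0).round())
mug=np.array([591.5,86.2])
# final: lean towards azimuth 8 deg, tip 12 below rim; tip is 175 ahead of TCP? grasp 170 from tip, TCP 5 nearer
for nm,tip,az,ti in(("high",[500,-40,250],8,45),("pre",[591.5,86.2,150],8,45),("final",[591.5,86.2,88],8,45)):
    R=tool(az,ti); print(nm,np.array(tip)-165*R[:,2]); goto(np.array(tip)-165*R[:,2],R)
from station import ctrl;s=ctrl.get_state();print(s["tcp_pos"],s["ee_rot"],s["force"],s["finger_gap"])
```

```text
20
180 5 [ 509. -302.  180.] [ 511. -297.  193.]
195 4 [ 505. -301.  196.] [ 511. -297.  206.]
210 3 [ 507. -300.  212.] [ 511. -298.  217.]
225 5 [ 509. -303.  225.] [ 511. -297.  234.]
255 8 [ 503. -314.  258.] [ 521. -306.  269.]
270 20 [ 504. -315.  272.] [ 522. -290.  285.]
285 19 [ 503. -314.  285.] [ 522. -284.  299.]
300 10 [ 508. -316.  300.] [ 521. -288.  306.]
315 4 [ 521. -309.  322.] [ 524. -303.  327.]
330 10 [ 512. -321.  330.] [ 525. -275.  345.]
33
180 5 [ 508. -305.  182.] [ 512. -300.  192.]
195 8 [ 509. -304.  196.] [ 512. -298.  209.]
210 8 [ 507. -303.  212.] [ 512. -297.  224.]
225 5 [ 508. -303.  229.] [ 511. -300.  239.]
240 5 [ 508. -303.  240.] [ 511. -299.  249.]
255 8 [ 498. -314.  262.] [ 521. -295.  269.]
270 31 [ 499. -317.  270.] [ 522. -298.  285.]
285 30 [ 497. -316.  285.] [ 520. -291.  300.]
300 30 [ 497. -316.  300.] [ 521. -292.  314.]
315 14 [ 498. -322.  316.] [ 525. -296.  330.]
330 16 [ 493. -323.  331.] [ 525. -285.  344.]
high [384.46283101 -56.23769017 366.6726189 ]
t 12.2167 at [ 508.5 -298.   337.1] shift [ 45.2 267.8 -30.5] rot [ 0.063 -0.782  0.16 ] q [-0.53  0.27  0.11  1.4  -0.   -0.84]
pre [475.96283101  69.96230983 266.6726189 ]
t 12.2167 at [ 508.5 -298.   337.1] shift [-80.  360.9  69.4] rot [ 0.063 -0.782  0.16 ] q [-0.53  0.27  0.11  1.4  -0.   -0.84]
final [475.96283101  69.96230983 204.6726189 ]
t 12.2167 at [ 508.5 -298.   337.1] shift [-79.9 361.1 131.4] rot [ 0.063 -0.782  0.16 ] q [-0.53  0.27  0.11  1.4  -0.   -0.84]
[ 508.46211221 -298.01766186  337.13831354] [-3.13827334e+00  1.37508785e-03 -2.83489727e+00] [ 0.05526648 -1.08161876 -0.88189442] 29.495803040660476
```

Run:
```python
from h import *
R=tool(8,45);goto(np.array([560,-20,215])-166*R[:,2],R)
```

```text
t 12.2167 at [ 508.5 -298.   337.1] shift [-17.3 269.    3.9] rot [ 0.063 -0.782  0.16 ] q [-0.53  0.27  0.11  1.4  -0.   -0.84]
```

Call:
play_rows:
  moves:
    - {"x": -2, "y": 25, "z": -10, "wx": 0.005, "wy": -0.065, "wz": 0.013, "fingers": 20}
    - {"x": -4, "y": 50, "z": -15, "wx": 0.011, "wy": -0.13, "wz": 0.027, "fingers": 20}
    - {"x": -6, "y": 75, "z": -15, "wx": 0.016, "wy": -0.195, "wz": 0.04, "fingers": 20}
    - {"x": -8, "y": 100, "z": -15, "wx": 0.021, "wy": -0.26, "wz": 0.053, "fingers": 20}
    - {"x": -10, "y": 125, "z": -15, "wx": 0.026, "wy": -0.325, "wz": 0.067, "fingers": 20}
    - {"x": -12, "y": 150, "z": -12, "wx": 0.032, "wy": -0.39, "wz": 0.08, "fingers": 20}
    - {"x": -14, "y": 175, "z": -10, "wx": 0.037, "wy": -0.46, "wz": 0.093, "fingers": 20}
    - {"x": -15, "y": 200, "z": -7, "wx": 0.042, "wy": -0.53, "wz": 0.107, "fingers": 20}
    - {"x": -16, "y": 225, "z": -4, "wx": 0.048, "wy": -0.6, "wz": 0.12, "fingers": 20}
    - {"x": -17, "y": 245, "z": 0, "wx": 0.053, "wy": -0.66, "wz": 0.133, "fingers": 20}
    - {"x": -17, "y": 260, "z": 4, "wx": 0.058, "wy": -0.72, "wz": 0.147, "fingers": 20}
    - {"x": -17, "y": 269, "z": 4, "wx": 0.063, "wy": -0.782, "wz": 0.16, "fingers": 20}

```text
t: 13.22
tcp_pos: [441.1, -34.4, 328.3]
ee_rot: [3.137, 0.784, -3.005]
force: [0.0, 0.2, -1.4]
finger_gap: 29.8
grasp_force: 59.5
```

Call:
play_rows:
  moves:
    - {"x": 0, "y": 0, "z": 0, "wx": 0, "wy": 0, "wz": 0, "fingers": 20}
    - {"x": 0, "y": 0, "z": 0, "wx": 0, "wy": 0, "wz": 0, "fingers": 20}
    - {"x": 0, "y": 0, "z": 0, "wx": 0, "wy": 0, "wz": 0, "fingers": 20}
    - {"x": 0, "y": 0, "z": 0, "wx": 0, "wy": 0, "wz": 0, "fingers": 20}

```text
t: 13.55
tcp_pos: [443.8, -36.7, 331.9]
ee_rot: [3.14, 0.783, -3.004]
force: [1.1, 0.4, 0.1]
finger_gap: 29.4
grasp_force: 59.5
```

Run:
```python
from h import *
from station import ctrl
snap("scene","s11",1);snap("side","d11",1)
s=ctrl.get_state();T=Ro.from_euler("xyz",s["ee_rot"]).as_matrix();tip=np.array(s["tcp_pos"])+166*T[:,2]; z=T[:,2]; print("tip by kin",tip,s["ee_rot"])
for n in("s11","d11"):
    mugfit(n,[592,86])
    p,d,K,R,t=load(n);W=cloud(d,K,R,t)[d>0]
    r=W-tip; a=r@z; perp=np.linalg.norm(r-np.outer(a,z),axis=1)
    k=(a>-80)&(a<10)&(perp<12); q=r[k]; al=a[k]
    off=(q-np.outer(al,z))@T[:,:2]
    # line fit of tool-x, tool-y offsets along the needle
    print(n,k.sum(),"max a",al.max(),"x off fit",np.polyfit(al,off[:,0],1),"y off fit",np.polyfit(al,off[:,1],1))
R=tool(8,45)
goto(np.array([591.5,86.2,125])-166*R[:,2],R)
```

```text
tip by kin [559.61591779 -20.41316552 213.81133014] [ 3.13943861  0.78258164 -3.00466445]
s11 rim fit [592.4  85. ] 54 wall fit [591.7  85.7] 449 handle 157.50244740817178 40
s11 33 max a -3.383865054036712 x off fit [ 0.01546123 -0.83730729] y off fit [ 0.01350466 -0.51690002]
d11 rim fit [591.4  85.6] 69 wall fit [591.3  85.4] 475 handle 158.57542374867572 47
d11 33 max a -6.154358325072945 x off fit [ 0.01201045 -1.59227266] y off fit [ 0.01426169 -1.65942237]
t 13.65 at [443.7 -36.7 331.5] shift [ 30.4 101.1  95.7] rot [ 0.    -0.003 -0.002] q [-0.3  -0.61 -0.91  0.54  0.3  -0.32]
```

Call:
play_rows:
  moves:
    - {"x": 3, "y": 10, "z": 9.5, "wx": 0, "wy": -0.001, "wz": 0, "fingers": 20}
    - {"x": 8, "y": 26, "z": 25, "wx": 0, "wy": -0.001, "wz": 0, "fingers": 20}
    - {"x": 13, "y": 43, "z": 41, "wx": 0, "wy": -0.002, "wz": -0.001, "fingers": 20}
    - {"x": 18, "y": 60, "z": 57, "wx": 0, "wy": -0.002, "wz": -0.001, "fingers": 20}
    - {"x": 23, "y": 76, "z": 72, "wx": 0, "wy": -0.003, "wz": -0.002, "fingers": 20}
    - {"x": 27, "y": 90, "z": 85, "wx": 0, "wy": -0.003, "wz": -0.002, "fingers": 20}
    - {"x": 29.5, "y": 98, "z": 93, "wx": 0, "wy": -0.003, "wz": -0.002, "fingers": 20}
    - {"x": 30.4, "y": 101, "z": 95.7, "wx": 0, "wy": -0.003, "wz": -0.002, "fingers": 20}
    - {"x": 30.4, "y": 101, "z": 95.7, "wx": 0, "wy": -0.003, "wz": -0.002, "fingers": 20}
    - {"x": 30.4, "y": 101, "z": 95.7, "wx": 0, "wy": -0.003, "wz": -0.002, "fingers": 20}
    - {"x": 30.4, "y": 101, "z": 95.7, "wx": 0, "wy": -0.003, "wz": -0.002, "fingers": 20}
    - {"x": 30.4, "y": 101, "z": 95.7, "wx": 0, "wy": -0.003, "wz": -0.002, "fingers": 20}

```text
t: 14.65
tcp_pos: [483.1, 71.2, 257.0]
ee_rot: [3.141, 0.764, -3.003]
force: [-1.0, 0.5, -1.5]
finger_gap: 29.2
grasp_force: 59.7
```

```bash
cat > chk.py <<'E'
from h import *
from station import ctrl
import sys
a_=sys.argv[1]; tz=float(sys.argv[2])
snap("scene","s"+a_,1);snap("side","d"+a_,1)
s=ctrl.get_state();T=Ro.from_euler("xyz",s["ee_rot"]).as_matrix();tip=np.array(s["tcp_pos"])+166*T[:,2]; z=T[:,2]; print("tip by kin",tip,"tilt",np.degrees(np.arccos(-z[2])),s["force"],s["finger_gap"])
for n in("s"+a_,"d"+a_):
    mugfit(n,[592,86])
    p,d,K,R,t=load(n);W=cloud(d,K,R,t)[d>0]
    r=W-tip; a=r@z; perp=np.linalg.norm(r-np.outer(a,z),axis=1)
    k=(a>-80)&(a<10)&(perp<9)&(W[:,2]>104); q=r[k]; al=a[k]
    off=(q-np.outer(al,z))@T[:,:2]
    print(n,k.sum(),"max a",al.max(),"x",np.polyfit(al,off[:,0],1),"y",np.polyfit(al,off[:,1],1))
R=tool(8,45); goto(np.array([591.5,86,tz])-166*R[:,2],R)
E
python3 chk.py 12 87
```

```text
tip by kin [596.8551347   87.21665663 137.24560214] tilt 43.80514768673664 [-0.87544738  0.55881677 -1.75824953] 29.754810392039115
s12 rim fit [592.7  85.2] 52 wall fit [591.4  85.2] 442 handle 158.6371124320472 45
s12 27 max a -2.1218090003330805 x [0.00405163 0.47323799] y [-0.00493205 -0.61861767]
d12 rim fit [591.8  86.3] 61 wall fit [591.1  86.4] 481 handle 160.1130046915828 46
d12 29 max a -5.480623226513341 x [ 0.00203965 -1.30331854] y [ 0.01815831 -0.94074003]
t 14.75 at [483.1  71.3 257. ] shift [42.2 -0.5 32.5] rot [-0.    -0.021 -0.   ] q [ 0.15 -0.48 -1.02  0.26 -0.01  0.01]
```

The elbow is at its limit (j3 = -1.02). Swinging the lean to azimuth 45° moves the tool farther out.

```bash
sed -i 's/R=tool(8,45); goto.*/R=tool(45,45); goto(np.array([591.5,86,tz])-166*R[:,2],R)/' chk.py
python3 - <<'E'
from h import *
R=tool(45,45);goto(np.array([591.5,86,130])-166*R[:,2],R)
E
```

```text
t 14.75 at [483.1  71.3 257. ] shift [ -4.7 -71.1  17.9] rot [-0.452 -0.02  -0.462] q [ 0.15 -0.48 -1.02  0.26 -0.01  0.01]
```

Call:
play_rows:
  moves:
    - {"x": -1, "y": -10, "z": 1, "wx": -0.06, "wy": -0.003, "wz": -0.062, "fingers": 20}
    - {"x": -3, "y": -20, "z": 3, "wx": -0.12, "wy": -0.005, "wz": -0.123, "fingers": 20}
    - {"x": -5, "y": -30, "z": 5, "wx": -0.18, "wy": -0.008, "wz": -0.184, "fingers": 20}
    - {"x": -6, "y": -40, "z": 7, "wx": -0.24, "wy": -0.011, "wz": -0.246, "fingers": 20}
    - {"x": -7, "y": -50, "z": 9, "wx": -0.3, "wy": -0.013, "wz": -0.307, "fingers": 20}
    - {"x": -8, "y": -60, "z": 11, "wx": -0.36, "wy": -0.016, "wz": -0.37, "fingers": 20}
    - {"x": -8, "y": -66, "z": 13, "wx": -0.41, "wy": -0.018, "wz": -0.42, "fingers": 20}
    - {"x": -8, "y": -71, "z": 14, "wx": -0.452, "wy": -0.02, "wz": -0.462, "fingers": 20}
    - {"x": -8, "y": -71, "z": 14, "wx": -0.452, "wy": -0.02, "wz": -0.462, "fingers": 20}
    - {"x": -8, "y": -71, "z": 14, "wx": -0.452, "wy": -0.02, "wz": -0.462, "fingers": 20}
    - {"x": -8, "y": -71, "z": 14, "wx": -0.452, "wy": -0.02, "wz": -0.462, "fingers": 20}
    - {"x": -8, "y": -71, "z": 14, "wx": -0.452, "wy": -0.02, "wz": -0.462, "fingers": 20}

```text
t: 15.75
tcp_pos: [508.1, 4.4, 252.6]
ee_rot: [-3.14, 0.785, -2.354]
force: [-0.5, -0.4, -0.9]
finger_gap: 29.4
grasp_force: 60.1
```

```bash
python3 chk.py 13 88
```

```text
tip by kin [591.05470847  87.65584679 135.4401159 ] tilt 45.01597902881144 [-0.2460272   0.15397196 -0.98352102] 29.35293788810466
s13 rim fit [592.   85.3] 44 wall fit [590.5  85.1] 434 handle 159.60375083220026 42
s13 18 max a 1.4497984945827502 x [0.05058825 2.78904556] y [ 0.03352893 -0.99754961]
d13 rim fit [591.5  86. ] 70 wall fit [592.4  86. ] 480 handle 159.80600669920088 47
d13 14 max a -10.933908898085726 x [0.00655681 0.96368005] y [ 0.0198243  -1.75325915]
t 15.85 at [508.1   4.6 252.8] shift [34.1 -1.4 32.9] rot [0.    0.    0.002] q [-0.41 -0.12 -0.75  0.59  0.72 -1.07]
```

Call:
play_rows:
  moves:
    - {"x": 3, "y": -0.5, "z": 3, "wx": 0, "wy": 0, "wz": 0.001, "fingers": 20}
    - {"x": 8, "y": -1, "z": 8, "wx": 0, "wy": 0, "wz": 0.001, "fingers": 20}
    - {"x": 14, "y": -1.4, "z": 13.5, "wx": 0, "wy": 0, "wz": 0.002, "fingers": 20}
    - {"x": 20, "y": -1.4, "z": 19.3, "wx": 0, "wy": 0, "wz": 0.002, "fingers": 20}
    - {"x": 26, "y": -1.4, "z": 25, "wx": 0, "wy": 0, "wz": 0.002, "fingers": 20}
    - {"x": 31, "y": -1.4, "z": 30, "wx": 0, "wy": 0, "wz": 0.002, "fingers": 20}
    - {"x": 34, "y": -1.4, "z": 33, "wx": 0, "wy": 0, "wz": 0.002, "fingers": 20}
    - {"x": 34, "y": -1.4, "z": 33, "wx": 0, "wy": 0, "wz": 0.002, "fingers": 20}
    - {"x": 34, "y": -1.4, "z": 33, "wx": 0, "wy": 0, "wz": 0.002, "fingers": 20}
    - {"x": 34, "y": -1.4, "z": 33, "wx": 0, "wy": 0, "wz": 0.002, "fingers": 20}
    - {"x": 34, "y": -1.4, "z": 33, "wx": 0, "wy": 0, "wz": 0.002, "fingers": 20}
    - {"x": 34, "y": -1.4, "z": 33, "wx": 0, "wy": 0, "wz": 0.002, "fingers": 20}

```text
t: 16.85
tcp_pos: [509.4, 2.2, 205.6]
ee_rot: [3.141, 0.786, -2.357]
force: [0.5, -0.1, -0.7]
finger_gap: 29.1
grasp_force: 60.1
```

```bash
python3 chk.py 14 88
python3 - <<'E'
from h import *
i=[]
for n in("s14","d14"):
    p,d,K,R,t=load(n);c=proj([580,80,140],K,R,t)[0].astype(int)
    i.append(cv2.resize(p[c[1]-30:c[1]+30,c[0]-22:c[0]+18,::-1],None,fx=9,fy=9,interpolation=cv2.INTER_CUBIC)); print(c, (proj([591.5,86,88],K,R,t)[0]-c+[22,30])*9,(proj([591.5,86,100],K,R,t)[0]-c+[22,30])*9)
cv2.imwrite("pics/pair2.png",np.hstack(i))
E
```

```text
tip by kin [592.21331925  85.3443942   88.10824728] tilt 45.01354826156822 [ 0.7217733  -0.94941118 -0.87835592] 29.608025748365787
s14 rim fit [592.1  84.8] 37 wall fit [591.7  85.6] 437 handle 157.7404080512986 30
s14 15 max a -25.727209351924877 x [0.0192449  1.20856109] y [-0.02068795 -2.96177449]
d14 rim fit [591.5  85.9] 65 wall fit [591.5  85.9] 462 handle 159.79270367017742 30
d14 9 max a -29.2729468887688 x [0.02032487 1.38533157] y [ 0.02500321 -2.04333644]
t 16.95 at [509.2   2.3 205.5] shift [0.1 1.  0. ] rot [ 0.  0. -0.] q [-0.42 -0.06 -0.82  0.47  0.72 -1.07]
[251 185] [233.74946023 342.84077382] [234.22113321 326.45690379]
[255 183] [227.00096761 358.05514273] [226.87795481 337.46580387]
```

View pics/pair2.png

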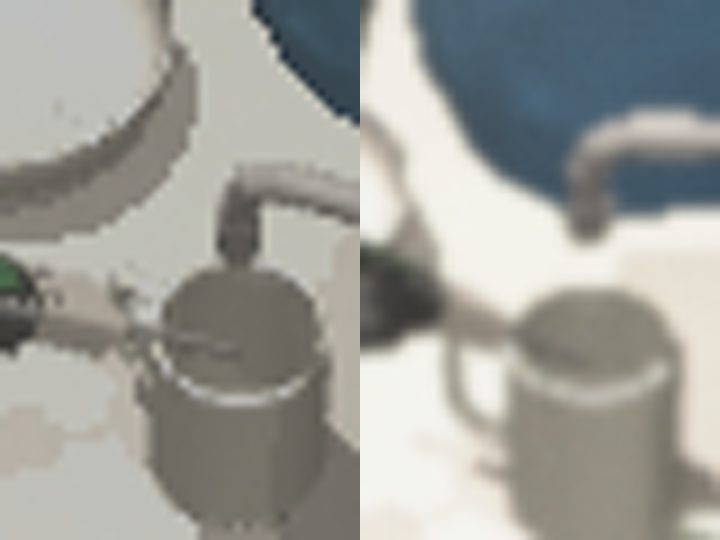

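The needle tip shows at about (243,352), inside the mouth centred at (240,335), and the nozzle at (238,262) is above it. Handing in.

```bash
python3 -c "
from station import ctrl
print(ctrl.close_job())"
```

```text
the job is handed in; nothing more can be done
None
```

The job is handed in: the mug was slid under the nozzle to within about 2 mm. The thermometer is held still at 45° with its display side up, the needle tip in the middle of the mug about 12 mm below the rim, touching only the fingers.

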